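# Draw grinding balls from the feeder into the mortar

### The arm

A 6-joint arm with a two-finger parallel gripper is mounted at the origin on the work surface. World frame = base frame: x ahead of the robot, y to its left, z up, the work surface at z = 0. Lengths are in m, angles in rad, forces in N, time in s.
With the tool pointing down it reaches from about 0.4 to 0.825 m from the base axis. Payload 7 kg.
Tool frame: the origin (TCP) lies on the centre line of the jaws, within the pads' length; the fingertips stand 22 mm ahead of it and the grasp point (between the pads) lies 3 mm ahead of it; z points along the fingers, y is the line along which they close (so a half turn about z gives the same grasp; the last joint's range is limited). The gripper opens to 88 mm and grips with 3 to 60 N. Pads are 19 mm wide; open, the fingers measure 130 mm over their backs; the gripper's body (78 mm by 193 mm) begins 47 mm behind the grasp point.
Start: joints at [-1.003, 0.359, 0.012, 0, -1.224, -0.288], TCP at [0.186, -0.649, 0.249] pointing down, gripper open.
Joint ranges: [-3.07, 3.07], [-1.43, 2.12], [-1.02, 1.25], [-3.03, 1.67], [-3.05, -0], [-3.03, 3.03]. Speed limits (rad/s): [2.39, 2.39, 3.01, 3.14, 3.14, 3.14].

### API

Orientations are given as [roll, pitch, yaw] about the fixed x, y, z axes, in that order (R = Rz(yaw) Ry(pitch) Rx(roll)).
In Python, from station import arm gives the robot as it stands.
- The arm moves only by the tool arm_command, never from a script. Its argument "series" is one flat list of numbers, 7 for each row, row after row: the turn, a rotation vector about the tool's x, y, z each as a share of 90 degrees, from -1 to 1, then the shift along the tool's x, y, z each as a share of 0.1 m, from -1 to 1, then the opening, from 0 (shut) to 1 (fully open). A call has 1 to 8 rows; each row is the pose to reach, as a shift and turn from the pose commanded when the call began, along the tool's axes at that moment; what a row does not reach only later rows make up. A row lasts 1/8 s, in which the tool goes at most 62.5 mm and 10.7 degrees, less where a joint would pass 70% of its speed; a pose out of reach is approached as far as the arm can. A call with a number of a shift or a turn outside -1 to 1 is refused whole. A call with a gripper value outside its range is refused whole. The fingers move at their own pace and stop on an object; "force" is the grip in N (left out, the last holds). Time passes only in rows, so rows that repeat a pose let the fingers close. It gives the time, the measured TCP pose, the force, the opening and the grip force at its end, in the units of the state.
- arm.get_state(): the state, without advancing time (a new reading comes with each control period).
- arm.grab_frame(name): name is "side" or "top" or "wrist"; returns the picture (420x560x3 uint8, blue, green, red); there is no depth.
- arm.camera_model(name): a dict with "fovy" (degrees; the focal length in pixels is half the picture's height over the tangent of half this angle, whatever the lens; pixels are square), "cx", "cy" (the principal point, pixels), "pose" (4x4, takes a point from camera to world coordinates). Camera axes: x right, y down, z forward; pixel columns grow to the right and rows downward; lengths in m; the calibration is good to about 2 mm. A picture is of the moment at which its call begins: read the wrist's pose just before it. camera_model takes no time and is no camera call; for the wrist camera it gives the pose at the moment of the call.
- arm.job_done(): hands the job in; it is judged then, once.
The state is a dict: "t": time; "q": joint angles; "qd": joint speeds; "joint_efforts": joint torques, N m; "eef_pos": TCP position; "ee_rot": TCP orientation; "force": force on the tool from outside, world axes, zero at the start; "moment": the same for the moment, N m; "width": finger opening in m; "gripper_force": force on a finger pad.
Only numpy, scipy, OpenCV 4.12 (cv2) and the standard library are available. Lean on these libraries where they do the work, as an engineer would, in place of code of your own. Each camera call takes 0.05 s, during which the arm holds its last target. There are 200 camera calls.

### The job

Stand the thick-walled porcelain mortar on the table under the open end of the ball feeder's chute, then press the feeder's plunger all the way down and hold it until all three grinding balls have run out into the mortar, and let it spring back up. Leave the mortar standing upright there with the balls in it; do not touch the balls yourself and do not disturb the other ware on the table.

Things in the scene. Friction and masses are not known exactly. Their poses are not given: they have to be found in the camera images.
- feeder: (sizes in mm) Ball feeder fixed to the table: open-topped steel chute, 52 wide, 195 long, on a wooden base. Origin on the table, z up. The chute lies over the y axis (x=0), falling 14 degrees towards -y, its open end (lip) at y=-90. Base: x -130 to 50, y -40 to 105, 16 high; the table at y below -40 is free. The plunger stands beside the chute at x=-95, y=-12; chute walls reach 205 high.
- feeder_lip (a point): (sizes in mm) Middle of the upper face of the chute's floor at its lower open end, 120 above the table; the chute's underside there is 114 above the table. Axes as the feeder's: balls leave towards -y, crossing the level of the mortar's rim 35 to 60 beyond the lip.
- plunger (a joint): Sprung plunger that works the chute's gate, in m: 0 = up (gate shut), 0.032 = fully down on its stop (gate sunk below the chute's floor, balls run out). The balls run only near the very bottom. Springs back when let go; about 4 N to start, 9 N at the bottom.
- plunger_top (a point): (sizes in mm) Centre of the top face of the plunger's round wooden head (60 diameter, 14 thick, on a 16 stem); 208 above the table when up, 176 when fully down. Pressed straight down.
- mortar: (sizes in mm) White porcelain mortar bowl, thick-walled and nearly straight-sided: 142 outside diameter at the rim, 120 at the foot, 72 high, wall 9 thick, inner floor 10 above its underside, about 0.5 kg. Origin at the centre of its underside, z up through its mouth. Can be pinched by its wall from above.
- ball0_center (a point): (sizes in mm) Centre of a white porcelain grinding ball, 36 diameter, 60 g; waits in the chute behind the gate (lowest of three in a row).
- ball1_center (a point): (sizes in mm) Centre of a white porcelain grinding ball, 36 diameter, 60 g; waits in the chute behind the gate (middle of three in a row).
- ball2_center (a point): (sizes in mm) Centre of a white porcelain grinding ball, 36 diameter, 60 g; waits in the chute behind the gate (uppermost of three in a row).
- vase: (sizes in mm) Bystander: narrow-necked white porcelain vase, 170 high, 100 across. Origin at the centre of its underside.
- wide_bowl: (sizes in mm) Bystander: thin-walled flared white bowl, 170 across, 60 high (not the mortar). Origin at the centre of its underside.
- cup: (sizes in mm) Bystander: pale blue cup, 72 across, 75 high. Origin at the centre of its underside.
- dish: (sizes in mm) Bystander: small flat white colour dish, 72 across, 16 high. Origin at the centre of its underside.
- jar: (sizes in mm) Bystander: lidded jar, 72 across, 100 high. Origin at the centre of its underside.
- brush: (sizes in mm) Bystander: flat glaze brush lying on the table, 200 long. Origin at its middle, underside.
- ball0: (sizes in mm) The ball of point ball0_center; its origin lies on its surface and turns with it, so use the point.
- ball1: (sizes in mm) The ball of point ball1_center; its origin lies on its surface and turns with it, so use the point.
- ball2: (sizes in mm) The ball of point ball2_center; its origin lies on its surface and turns with it, so use the point.
Things that resemble listed ones, but are neither listed nor needed, are in the scene too. Leave any green look-alike of the mortar alone. Leave any turquoise look-alike of the ball2 alone.

How it is judged:
On the way:
1. with the mortar standing under the chute's end, the plunger is pressed fully down (29 mm or more of its 32 mm) (value of joint plunger above 0.029 m and horizontal distance between mortar and feeder_lip below 0.105 m and height (world z) of mortar below 0.012 m), for 0.2 s.
At the end, for the whole second after the job is handed in: All three balls lie inside the mortar (below its rim); the mortar stands upright on the table, at rest, its centre within 105 mm of the chute's lip seen from above; the plunger is back up (within 4 mm) (horizontal distance between each of ball0_center, ball1_center, ball2_center and mortar below 0.062 m and z of ball0_center in the frame of mortar between 0.015 and 0.075 m and z of ball1_center in the frame of mortar between 0.015 and 0.075 m and z of ball2_center in the frame of mortar between 0.015 and 0.075 m and angle between mortar's own z axis and vertical below 0.1 rad and height (world z) of mortar below 0.006 m and linear speed of mortar below 0.03 m/s and horizontal distance between mortar and feeder_lip below 0.105 m and value of joint plunger below 0.004 m); the robot touches nothing.
It fails at once if the robot touches a ball (contact force between any of ball0, ball1, ball2 and the fingers above 0.5 N or contact force between any of ball0, ball1, ball2 and the arm above 0.5 N).
It fails at once if another piece of ware is moved by more than 30 mm (distance of any of vase, wide_bowl, cup, dish, jar, brush from where it was at the start of the episode above 0.03 m).
It also fails if it takes over 58 s, if anything falls off the work surface, if the arm or the gripper's body presses on something with over 40 N, if the wrist force passes 120 N, or if a joint passes its speed limit or range.

## Working session

There is one attempt and no reset: what is moved stays moved. The work goes in short steps, Python scripts to look and compute and a tool call to move; the robot and the scene stay as the last step left them, time stands still between calls to the robot, and variables do not carry over. Pictures are saved under pics/ and viewed, at most 10 in all, crops included, and the job is handed in when it is done.

Besides the shell and the picture viewer there is one more tool, called after "Request:" by a JSON object that holds its "method" and its "body", one argument or row to a line. arm_command: Moves the arm, as the interface text tells. Its arguments: {"type":"object","properties":{"series":{"type":"array"},"force":{"type":"number"}},"required":["series"]}

```bash
mkdir -p pics; ls
cat > h.py <<'E'
import numpy as np, cv2
from station import arm
def K(m,h=420):
    f=h/2/np.tan(np.radians(m["fovy"])/2); return f,m["cx"],m["cy"]
def ray(m,u,v):
    f,cx,cy=K(m); P=np.array(m["pose"]); d=P[:3,:3]@np.array([(u-cx)/f,(v-cy)/f,1.]); return P[:3,3],d/np.linalg.norm(d)
def onz(m,u,v,z):
    o,d=ray(m,u,v); return o+d*(z-o[2])/d[2]
def proj(m,p):
    f,cx,cy=K(m); P=np.array(m["pose"]); c=P[:3,:3].T@(np.array(p)-P[:3,3]); return np.array([cx+f*c[0]/c[2],cy+f*c[1]/c[2]])
def tri(rays):
    A=np.zeros((3,3));b=np.zeros(3)
    for o,d in rays:
        M=np.eye(3)-np.outer(d,d);A+=M;b+=M@o
    p=np.linalg.solve(A,b); return p,[float(np.linalg.norm((np.eye(3)-np.outer(d,d))@(p-o))) for o,d in rays]
E
python3 - <<'E'
from h import *
np.set_printoptions(precision=4,suppress=True)
for n in("top","side"):
    m=arm.camera_model(n); im=arm.grab_frame(n); cv2.imwrite(f"pics/{n}0.png",im); print(n,m)
s=arm.get_state(); print(s)
E
```

```text
pics
top {'fovy': 57.214547265449475, 'cx': 280.37578025730335, 'cy': 213.75656749720298, 'pose': array([[ 0.0187, -0.9956,  0.0913,  0.4196],
       [-0.9998, -0.0182,  0.0059, -0.058 ],
       [-0.0042, -0.0914, -0.9958,  1.3295],
       [ 0.    ,  0.    ,  0.    ,  1.    ]])}
side {'fovy': 56.67443949471622, 'cx': 282.0522384628674, 'cy': 208.88165232822553, 'pose': array([[-0.9856, -0.1126,  0.1263,  0.3926],
       [-0.1689,  0.6079, -0.7759,  0.7487],
       [ 0.0106, -0.786 , -0.6181,  0.7867],
       [ 0.    ,  0.    ,  0.    ,  1.    ]])}
{'t': 0.1, 'q': array([-1.0029,  0.3593,  0.0112, -0.0003, -1.2241, -0.2881]), 'qd': array([-0.0005, -0.0021,  0.002 ,  0.001 ,  0.001 , -0.0005]), 'joint_efforts': array([ -0.003 , -58.4164,  29.3753,   7.0154,   0.0102,  -0.    ]), 'eef_pos': array([ 0.1863, -0.6484,  0.2477]), 'ee_rot': array([ 3.1402, -0.0001, -2.8619]), 'force': array([-0.7766, -0.3506,  0.8293]), 'moment': array([ 0.0025, -0.0102,  0.0323]), 'gripper_force': 0.0, 'width': 0.08738226653815723}
```

View pics/top0.png

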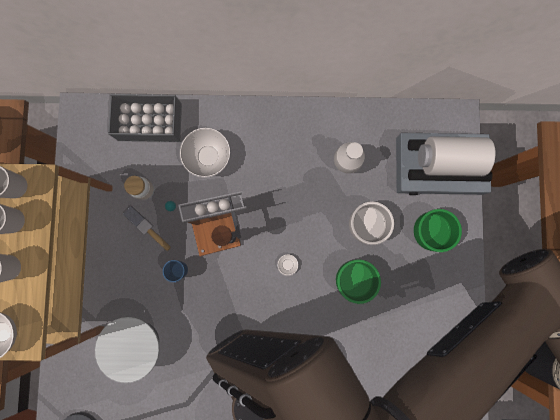

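View pics/side0.png

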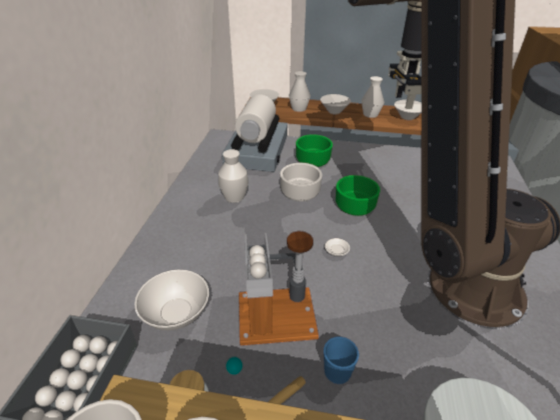

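The top view has four bowl-like things:
- White bowl at (373,223): thick wall, nearly straight sides. This fits the mortar.
- Wide thin flared white bowl at (205,152): the bystander.
- Green look-alikes at (438,230) and (358,281).

The feeder is at about (215,225). Its plunger is on the robot side, so its -y (lip) points right in the top view. I'll confirm with one enlarged crop.

Run:
```python
from h import *
t=cv2.imread("pics/top0.png");s=cv2.imread("pics/side0.png")
r=lambda im,x,y:cv2.resize(im[y:y+75,x:x+100],(400,300),interpolation=cv2.INTER_CUBIC)
s2=cv2.resize(s[220:355,220:400][:, :],(400,300),interpolation=cv2.INTER_CUBIC)
cv2.imwrite("pics/crop.png",np.vstack([np.hstack([r(t,330,185),r(t,170,185)]),np.hstack([r(s,250,140),s2])]))
```

```text
(no output)
```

View pics/crop.png

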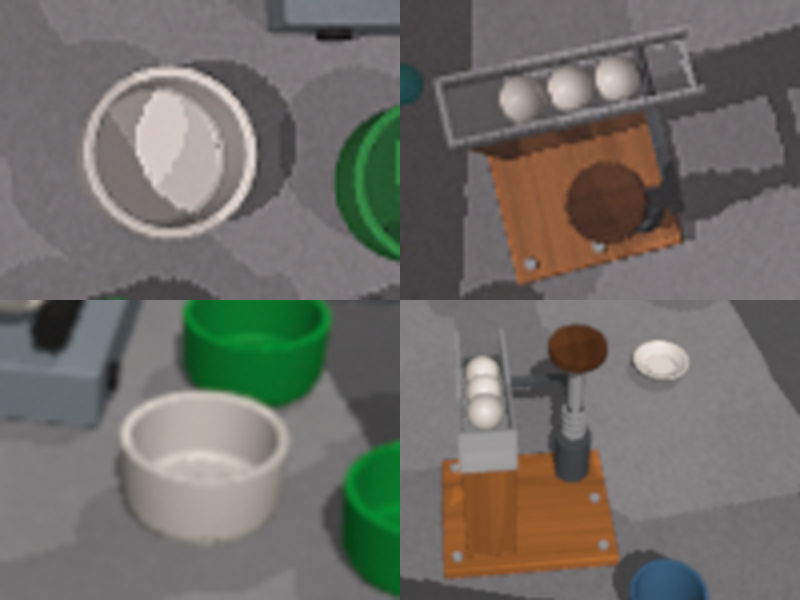

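Confirmed in the crops: the mortar is the thick white bowl at top (372,223) / side (301,182). The gate and balls sit near the chute's right end, so the lip is at about top (243,200). The plunger head is at top (222,235) / side (300,241).

```bash
cat > meas.py <<'E'
from h import *
np.set_printoptions(precision=4,suppress=True)
M={n:arm.camera_model(n) for n in("top","side")}
I={n:cv2.imread(f"pics/{n}0.png") for n in M}
def blob(mask,near):
    cs,_=cv2.findContours(mask,cv2.RETR_EXTERNAL,cv2.CHAIN_APPROX_NONE)
    cs=[c for c in cs if cv2.contourArea(c)>40]
    return min(cs,key=lambda c:abs(cv2.pointPolygonTest(c,near,True)) if cv2.pointPolygonTest(c,near,False)<0 else 0)
hsv={n:cv2.cvtColor(I[n],cv2.COLOR_BGR2HSV) for n in I}
for n in M:
    for x,y in {"top":[(372,207),(372,223),(330,225),(222,235),(205,235),(201,252)],"side":[(301,166),(285,195),(340,230),(300,241),(300,320),(245,320)]}[n]: print(n,(x,y),hsv[n][y,x])
E
python3 meas.py
```

```text
top (372, 207) [  9  20 163]
top (372, 223) [ 10  22 211]
top (330, 225) [165  12 129]
top (222, 235) [  8 129  89]
top (205, 235) [ 11 147 142]
top (201, 252) [ 10 120 140]
side (301, 166) [ 17  22 185]
side (285, 195) [ 17  17 108]
side (340, 230) [165   4 129]
side (300, 241) [ 12 171  79]
side (300, 320) [ 13 181 155]
side (245, 320) [ 13 181 158]
```

```bash
sed -i '/^for n in M:/,$d' meas.py
cat >> meas.py <<'E'
def circ(P):
    A=np.c_[2*P[:,:2],np.ones(len(P))]; s=np.linalg.lstsq(A,(P[:,:2]**2).sum(1),rcond=None)[0]; r=np.sqrt(s[2]+s[:2]@s[:2])
    return s[:2],r,np.abs(np.linalg.norm(P[:,:2]-s[:2],axis=1)-r).max()
def cont(n,lo,hi,near,k=3):
    m=cv2.inRange(hsv[n],lo,hi); m=cv2.morphologyEx(m,cv2.MORPH_CLOSE,np.ones((k,k))); c=blob(m,near); return cv2.convexHull(c)[:,0].astype(float),c
lo,hi=(3,11,70),(30,60,255)
C={}
for n,p in(("top",(372,207)),("side",(301,166))):
    h,c=cont(n,lo,hi,p); c=c[:,0].astype(float)
    if n=="side":
        yl=c[c[:,0].argmin(),1]; c=c[c[:,1]<=yl-1]
    else: c=h
    C[n]=c; print(n,c.min(0),c.max(0))
for z in np.arange(.05,.1,.006):
    R={n:circ(np.array([onz(M[n],u,v,z) for u,v in C[n]])) for n in C}
    print(round(z,3),[(R[n][0],round(R[n][1],4),round(R[n][2],4)) for n in R])
# feeder
hd={}
for n,p in(("top",(222,235)),("side",(300,241))):
    h,c=cont(n,(0,90,40),(20,255,112 if n=="top" else 108),p); hd[n]=cv2.fitEllipse(c); print("head",n,hd[n])
print("head",tri([ray(M[n],*hd[n][0]) for n in hd]))
h,c=cont("side",(5,90,100),(20,255,255),(300,320)); q=cv2.approxPolyDP(h.astype(np.int32)[:,None],4,True)[:,0]
print("side base",[(tuple(map(int,x)),onz(M["side"],*x,.016)[:2]) for x in q])
h,c=cont("top",(5,90,100),(20,255,255),(205,240)); q=cv2.approxPolyDP(h.astype(np.int32)[:,None],4,True)[:,0]
print("top base",[(tuple(map(int,x)),onz(M["top"],*x,.016)[:2]) for x in q])
E
python3 meas.py
```

```text
top [349. 201.] [393. 244.]
side [280. 162.] [321. 172.]
0.05 [(array([ 0.5127, -0.3534]), np.float64(0.0735), np.float64(0.0031)), (array([ 0.5151, -0.3809]), np.float64(0.0723), np.float64(0.0074))]
0.056 [(array([ 0.5122, -0.352 ]), np.float64(0.0731), np.float64(0.003)), (array([ 0.5141, -0.3717]), np.float64(0.0717), np.float64(0.0073))]
0.062 [(array([ 0.5118, -0.3506]), np.float64(0.0728), np.float64(0.003)), (array([ 0.5131, -0.3625]), np.float64(0.0711), np.float64(0.0073))]
0.068 [(array([ 0.5114, -0.3493]), np.float64(0.0725), np.float64(0.003)), (array([ 0.5122, -0.3533]), np.float64(0.0706), np.float64(0.0072))]
0.074 [(array([ 0.5109, -0.3479]), np.float64(0.0721), np.float64(0.003)), (array([ 0.5112, -0.3441]), np.float64(0.07), np.float64(0.0071))]
0.08 [(array([ 0.5105, -0.3465]), np.float64(0.0718), np.float64(0.003)), (array([ 0.5102, -0.3349]), np.float64(0.0694), np.float64(0.0071))]
0.086 [(array([ 0.5101, -0.3451]), np.float64(0.0714), np.float64(0.003)), (array([ 0.5092, -0.3257]), np.float64(0.0688), np.float64(0.007))]
0.092 [(array([ 0.5096, -0.3437]), np.f
[... 187 characters left out ...]
[ 0.5072, -0.3073]), np.float64(0.0676), np.float64(0.0069))]
head top ((221.7353057861328, 235.77569580078125), (20.2763671875, 22.470455169677734), 18.762107849121094)
head side ((299.2947082519531, 241.5752410888672), (20.424121856689453, 25.53759002685547), 93.04167175292969)
head (array([0.4554, 0.1196, 0.1993]), [0.0001015396837154722, 0.0001015396837155871])
side base [((309, 289), array([0.4271, 0.0935])), ((318, 338), array([0.3908, 0.2308])), ((240, 344), array([0.5599, 0.2764])), ((239, 292), array([0.5994, 0.1344]))]
top base [((231, 216), array([0.5293, 0.1188])), ((239, 245), array([0.4308, 0.0886])), ((199, 255), array([0.3945, 0.2234])), ((192, 224), array([0.4994, 0.2514]))]
```

```bash
cat >> meas.py <<'E'
F=np.array([[-130,-40],[-130,105],[50,105],[50,-40],[-130,-40],[-130,105],[-95,-12],[-95,-12]])/1e3
W=np.array([[.4271,.0935],[.3908,.2308],[.5599,.2764],[.5994,.1344],[.4308,.0886],[.3945,.2234],[.4554,.1196],[.4554,.1196]])
a,b=F-F.mean(0),W-W.mean(0); th=np.arctan2((a[:,0]*b[:,1]-a[:,1]*b[:,0]).sum(),(a*b).sum()); R=np.array([[np.cos(th),-np.sin(th)],[np.sin(th),np.cos(th)]])
o=W.mean(0)-R@F.mean(0); print("yaw",th,"o",o,"res",np.linalg.norm(W-o-F@R.T,axis=1))
for k,p in dict(lip=(0,-.09),plunger=(-.095,-.012),mortar=(0,-.145)).items(): print(k,o+R@p)
lip=np.r_[o+R@[0,-.09],.12]
print("lip px",proj(M["top"],lip),proj(M["side"],lip))
for x in(-.026,.026): print("lip corner px",proj(M["top"],np.r_[o+R@[x,-.09],.12]),proj(M["side"],np.r_[o+R@[x,-.09],.12]))
d=R@[0,-1]; g=np.array([.511,-.3485])+.0655*d
print("dir -y",d,"grasp",g,np.linalg.norm(g)," place",o+R@[0,-.145-.0655])
E
python3 meas.py|tail -8
```

```text
yaw 0.2683163358351196 o [0.5434 0.1604] res [0.0063 0.0037 0.0041 0.0028 0.0025 0.0057 0.0041 0.0041]
lip [0.5672 0.0736]
plunger [0.4549 0.1236]
mortar [0.5818 0.0206]
lip px [241.2909 201.5169] [255.5726 247.0669]
lip corner px [243.2492 209.4349] [266.1259 246.4256]
lip corner px [239.34   193.6292] [244.9711 247.7112]
dir -y [ 0.2651 -0.9642] grasp [ 0.5284 -0.4117] 0.6697985335360933  place [ 0.5992 -0.0426]
```

Request:
{"method": "arm_command", "body": {
  "series": [0,0,0,-0.5,0.17,0,0.5,0,0,0,-0.99,0.33,0,0.5,0,0,0,-0.99,0.33,0,0.5],
  "force": 30
}}

```text
t: 0.48
eef_pos: [0.2749, -0.5879, 0.2483]
ee_rot: [3.141, 0.0, -2.858]
force: [-0.5, -0.2, -0.1]
width: 0.0632
gripper_force: 0.0
```

Request:
{"method": "arm_command", "body": {
  "series": [0,0,0,-0.5,0.17,0,0.5,0,0,0,-0.99,0.33,0,0.5,0,0,0,-0.99,0.33,0,0.5]
}}

```text
t: 0.85
eef_pos: [0.3605, -0.5292, 0.2482]
ee_rot: [3.141, 0.0, -2.859]
force: [-0.5, -0.0, -0.4]
width: 0.0441
gripper_force: 0.0
```

Request:
{"method": "arm_command", "body": {
  "series": [0,0,0,-0.5,0.17,0,0.5,0,0,0,-0.99,0.33,0,0.5,0,0,0,-0.99,0.33,0,0.5]
}}

```text
t: 1.23
eef_pos: [0.4461, -0.4705, 0.248]
ee_rot: [3.141, -0.0, -2.859]
force: [-1.1, -0.1, -0.3]
width: 0.0442
gripper_force: 0.0
```

Run:
```python
from h import *
import pickle
m=arm.camera_model("wrist"); im=arm.grab_frame("wrist"); cv2.imwrite("pics/w1.png",im); pickle.dump(m,open("w1.pkl","wb")); print(m["fovy"],m["pose"],proj(m,[.511,-.3485,.0715]))
```

```text
65.05804505259037 [[-2.78698058e-01  9.19750350e-01  2.76381415e-01  3.70179281e-01]
 [ 9.60378768e-01  2.66873060e-01  8.03205515e-02 -4.92391771e-01]
 [ 1.16101430e-04  2.87816025e-01 -9.57685712e-01  3.83750135e-01]
 [ 0.00000000e+00  0.00000000e+00  0.00000000e+00  1.00000000e+00]] [372.59248625 281.9956674 ]
```

View pics/w1.png

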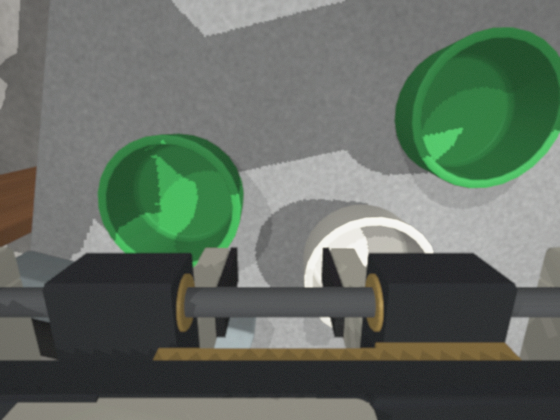

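The wrist view shows the white mortar at about (370,280), where predicted (372,282), partly hidden by the gripper. The greens are at (170,195) and (480,105). I'll check the rim's projected outline against the picture.

Run:
```python
from h import *
import pickle
m=pickle.load(open("w1.pkl","rb")); im=cv2.imread("pics/w1.png")
big=cv2.resize(im[180:360,260:500],None,fx=3,fy=3,interpolation=cv2.INTER_CUBIC)
for r,z,c in((.071,.0715,(0,0,255)),(.062,.0715,(255,0,0))):
    for a in np.arange(0,6.28,.1):
        p=proj(m,[.511+r*np.cos(a),-.3485+r*np.sin(a),z]); cv2.circle(big,tuple(int(round(x)) for x in (p-[260,180])*3),2,c,-1)
cv2.imwrite("pics/w1b.png",big)
```

```text
(no output)
```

View pics/w1b.png

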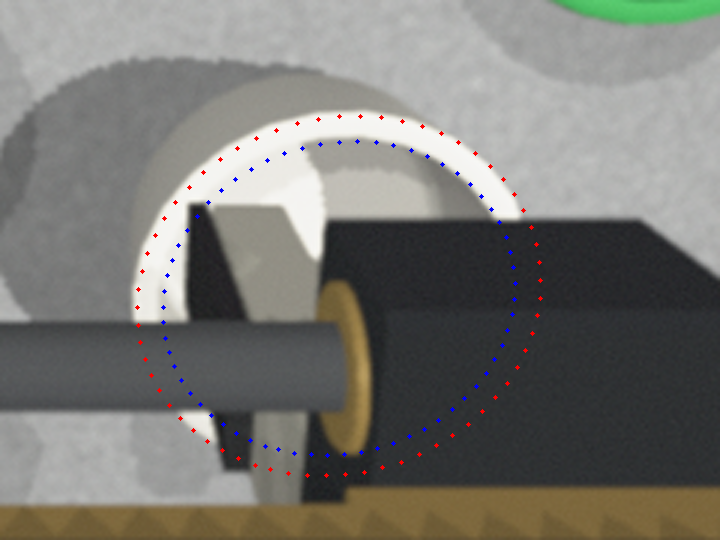

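Request:
{"method": "arm_command", "body": {
  "series": [0,0,0,-0.5,0.17,0,0.5,0,0,0,-0.95,0.34,0.5,0.5,0,0,0,-0.95,0.34,0.7,0.5,0,0,0,-0.95,0.34,0.7,0.5]
}}

```text
t: 1.78
eef_pos: [0.5245, -0.4127, 0.1761]
ee_rot: [3.138, -0.004, -2.862]
force: [-0.3, 0.2, -0.6]
width: 0.0438
gripper_force: 0.0
```

The rim model matches the picture within about 1 mm (red/blue dots on the white ring at about (375,280)). Now I'll descend.

Request:
{"method": "arm_command", "body": {
  "series": [0,0,0,0,0,0.4,0.5,0,0,0,0,0,0.8,0.5,0,0,0,0,0,0.8,0.5,0,0,0,0,0,0.8,0.5]
}}

```text
t: 2.28
eef_pos: [0.5269, -0.4142, 0.101]
ee_rot: [-3.139, 0.002, -2.862]
force: [0.2, -0.1, 0.2]
width: 0.0439
gripper_force: 0.0
```

Request:
{"method": "arm_command", "body": {
  "series": [0,0,0,0,0.03,0.3,0.5,0,0,0,0,0.03,0.42,0.5,0,0,0,0,0.03,0.42,0.5,0,0,0,0,0.03,0.42,0.5]
}}

```text
t: 2.78
eef_pos: [0.5264, -0.4103, 0.058]
ee_rot: [-3.14, 0.001, -2.861]
force: [0.4, -0.8, 0.2]
width: 0.0437
gripper_force: 0.0
```

Request:
{"method": "arm_command", "body": {
  "series": [0,0,0,0,0,0,0,0,0,0,0,0,0,0,0,0,0,0,0,0,0,0,0,0,0,0,0,0,0,0,0,0,0,0,0],
  "force": 40
}}

```text
t: 3.4
eef_pos: [0.5266, -0.4097, 0.0574]
ee_rot: [-3.141, 0.002, -2.862]
force: [2.8, 1.5, 5.7]
width: 0.01
gripper_force: 39.5
```

Request:
{"method": "arm_command", "body": {
  "series": [0,0,0,0,0,-0.15,0,0,0,0,0,0,-0.35,0,0,0,0,0,0,-0.35,0,0,0,0,0,0,-0.35,0]
}}

```text
t: 3.9
eef_pos: [0.5248, -0.4093, 0.0906]
ee_rot: [3.14, -0.001, -2.862]
force: [-1.2, 0.6, -6.3]
width: 0.0088
gripper_force: 40.0
```

Request:
{"method": "arm_command", "body": {
  "series": [0,0,0,-0.1,0.2,0,0,0,0,0,-0.21,0.41,0,0,0,0,0,-0.32,0.62,0,0,0,0,0,-0.43,0.82,0,0]
}}

```text
t: 4.4
eef_pos: [0.5437, -0.3174, 0.0905]
ee_rot: [3.14, -0.001, -2.862]
force: [0.8, 0.9, -6.2]
width: 0.0087
gripper_force: 40.0
```

Request:
{"method": "arm_command", "body": {
  "series": [0,0,0,-0.1,0.2,0,0,0,0,0,-0.21,0.41,0,0,0,0,0,-0.32,0.62,0,0,0,0,0,-0.43,0.82,0,0]
}}

```text
t: 4.9
eef_pos: [0.5627, -0.2268, 0.0911]
ee_rot: [3.141, -0.001, -2.862]
force: [0.6, 0.0, -5.3]
width: 0.009
gripper_force: 40.0
```

Request:
{"method": "arm_command", "body": {
  "series": [0,0,0,-0.1,0.2,0,0,0,0,0,-0.21,0.41,0,0,0,0,0,-0.32,0.62,0,0,0,0,0,-0.43,0.82,0,0,0,0,0,-0.43,0.82,0,0]
}}

```text
t: 5.52
eef_pos: [0.5817, -0.1357, 0.0912]
ee_rot: [3.141, -0.0, -2.86]
force: [-0.7, 0.9, -6.6]
width: 0.009
gripper_force: 40.0
```

Mortar lifted (about 6 N). I'll check the lip and the hanging mortar before the last 80 mm.

Run:
```python
from h import *
out=[]
for n,(x,y) in(("top",(170,180)),("side",(220,215))):
    m=arm.camera_model(n); im=arm.grab_frame(n); cv2.imwrite(f"pics/{n}1.png",im)
    b=cv2.resize(im[y:y+100,x:x+130],(780,600),interpolation=cv2.INTER_CUBIC)[:, :]
    o=np.array([.5434,.1604]); th=.2683; R=np.array([[np.cos(th),-np.sin(th)],[np.sin(th),np.cos(th)]])
    for fx,fy,z in((-26,-90,120),(26,-90,120),(-26,-90,156),(26,-90,156),(-26,105,205),(26,105,205)):
        p=proj(m,np.r_[o+R@[fx/1e3,fy/1e3],z/1e3]); cv2.circle(b,tuple(int(round(q)) for q in (p-[x,y])*6),3,(0,0,255),-1)
    out.append(cv2.resize(b,(400,308),interpolation=cv2.INTER_AREA) if 0 else b[:, :])
v=np.hstack([cv2.resize(out[0],(400,308)),cv2.resize(out[1],(400,308))])
cv2.imwrite("pics/lip.png",v)
```

```text
(no output)
```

View pics/lip.png

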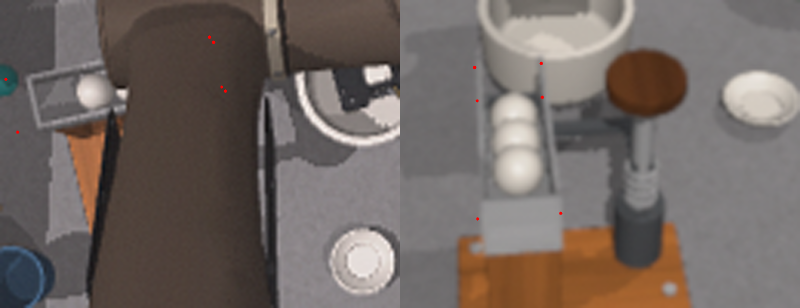

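```bash
cat > fit.py <<'E'
from h import *
np.set_printoptions(precision=4,suppress=True)
M={n:arm.camera_model(n) for n in("top","side")}
for a,b in(((179.75,204.4),(247,277.6)),((183,221.6),(273.1,277.6))): print("end",tri([ray(M["top"],*a),ray(M["side"],*b)]))
F=np.array([[-130,-40],[-130,105],[50,105],[50,-40],[-130,105],[-130,-40],[-95,-12],[-95,-12]])/1e3
W=np.array([onz(M["side"],309,289,.016)[:2],onz(M["side"],318,338,.0)[:2],onz(M["side"],240,344,0)[:2],onz(M["side"],239,292,.016)[:2],onz(M["top"],199,255,.016)[:2],onz(M["top"],240,245,.0)[:2],[.4554,.1196],[.4554,.1196]])
a,b=F-F.mean(0),W-W.mean(0); th=np.arctan2((a[:,0]*b[:,1]-a[:,1]*b[:,0]).sum(),(a*b).sum()); R=np.array([[np.cos(th),-np.sin(th)],[np.sin(th),np.cos(th)]])
o=W.mean(0)-R@F.mean(0); print("yaw",th,"o",o,"res",((W-o)@R-F)*1e3)
for k,p in dict(end1=(.026,.1),end2=(-.026,.1),lip=(0,-.09),plunger=(-.095,-.012),mortar=(0,-.14)).items(): print(k,o+R@p)
E
python3 fit.py
```

```text
end (array([0.5441, 0.2456, 0.2031]), [0.0011599141696264558, 0.0011599141696263446])
end (array([0.4936, 0.2345, 0.2009]), [0.0011387535966810105, 0.0011387535966808338])
yaw 0.26176068847071415 o [0.5438 0.1571] res [[ 0.8369  8.7194]
 [-1.512  -4.5534]
 [-2.7497 -4.2805]
 [-2.1617  3.6763]
 [ 2.9072 -2.2665]
 [ 2.8925  1.3795]
 [-0.1067 -1.3375]
 [-0.1067 -1.3375]]
end1 [0.5431 0.2604]
end2 [0.4928 0.247 ]
lip [0.5671 0.0702]
plunger [0.4552 0.1209]
mortar [0.58   0.0219]
```

Request:
{"method": "arm_command", "body": {
  "series": [0,0,0,-0.1,0.2,0,0,0,0,0,-0.22,0.41,0,0,0,0,0,-0.33,0.62,0,0,0,0,0,-0.44,0.81,0,0,0,0,0,-0.44,0.81,0,0,0,0,0,-0.44,0.81,0,0]
}}

```text
t: 6.38
eef_pos: [0.6013, -0.0479, 0.0914]
ee_rot: [-3.142, -0.001, -2.862]
force: [0.2, -0.7, -6.2]
width: 0.0089
gripper_force: 40.0
```

Request:
{"method": "arm_command", "body": {
  "series": [0,0,0,0,0,0.15,0,0,0,0,0,0,0.28,0,0,0,0,0,0,0.33,0,0,0,0,0,0,0.33,0,0,0,0,0,0,0.33,0]
}}

```text
t: 7.0
eef_pos: [0.6025, -0.0484, 0.0596]
ee_rot: [-3.141, 0.002, -2.862]
force: [-1.4, -4.0, 9.8]
width: 0.0092
gripper_force: 40.4
```

Request:
{"method": "arm_command", "body": {
  "series": [0,0,0,0,0,0,0.5,0,0,0,0,0,0,0.5,0,0,0,0,0,0,0.5,0,0,0,0,0,0,0.5]
}}

```text
t: 7.5
eef_pos: [0.6016, -0.0476, 0.0584]
ee_rot: [3.142, -0.0, -2.862]
force: [-0.5, 0.3, -0.0]
width: 0.0416
gripper_force: 0.0
```

Request:
{"method": "arm_command", "body": {
  "series": [0,0,0,0,0,-0.3,0.5,0,0,0,0,0,-0.7,0.5,0,0,0,0,0,-1,0.5,0,0,0,0,0,-1,0.5]
}}

```text
t: 8.0
eef_pos: [0.6031, -0.0474, 0.1614]
ee_rot: [-3.141, 0.005, -2.861]
force: [-0.5, -0.7, -0.3]
width: 0.0436
gripper_force: 0.0
```

Request:
{"method": "arm_command", "body": {
  "series": [0,0,0,0,0,-0.5,0,0,0,0,0,0,-1,0,0,0,0,0,0,-1,0]
}}

```text
t: 8.38
eef_pos: [0.6034, -0.0475, 0.2624]
ee_rot: [-3.14, 0.007, -2.861]
force: [1.3, -0.0, -1.4]
width: 0.0189
gripper_force: 0.0
```

Run:
```python
from h import *
import pickle
for n in("wrist","side"):
    m=arm.camera_model(n); im=arm.grab_frame(n); cv2.imwrite(f"pics/{n}2.png",im)
    if n=="wrist": pickle.dump(m,open("w2.pkl","wb"))
    for a in np.arange(0,6.28,.1):
        p=proj(m,[.5837+.071*np.cos(a),.0141+.071*np.sin(a),.072]); cv2.circle(im,tuple(int(round(q)) for q in p),1,(0,0,255),-1)
    for q in([.4554,.1200,.208],[.568,.067,.12]):
        p=proj(m,q); print(n,p); cv2.circle(im,tuple(int(round(q)) for q in p),2,(255,0,255),-1)
    if n=="side": im=cv2.resize(im[150:360,200:400],(400,420),interpolation=cv2.INTER_CUBIC)
    else: im=cv2.resize(im,(400,300)); im=np.vstack([im,np.zeros((120,400,3),np.uint8)]); w=im
cv2.imwrite("pics/ws2.png",np.hstack([w,im]))
```

```text
wrist [656.80573116  75.97161309]
wrist [416.60777985 199.93273355]
side [299.46225845 238.79353519]
side [255.85325231 245.19860333]
```

View pics/ws2.png

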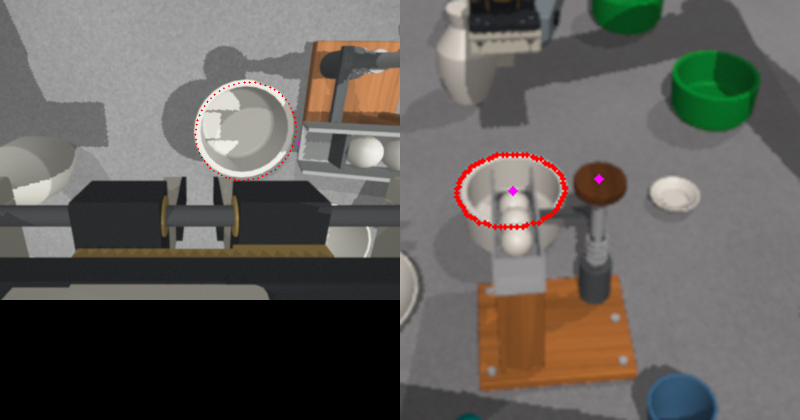

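Run:
```python
from h import *
im=cv2.imread("pics/wrist2.png")
cv2.imwrite("pics/w2c.png",cv2.resize(im[150:270,390:550],(800,600),interpolation=cv2.INTER_CUBIC))
```

```text
(no output)
```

View pics/w2c.png

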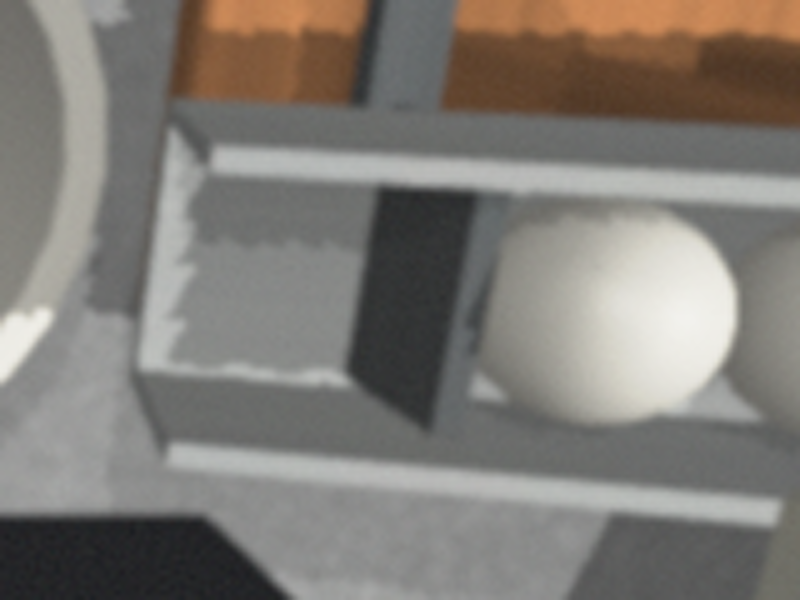

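The lip's floor edge runs from wrist px (425,175) to (418,224). I'll cast it to z=0.12 and get the plunger move.

Run:
```python
from h import *
import pickle
m=pickle.load(open("w2.pkl","rb"))
a,b=onz(m,425,175,.12),onz(m,418,224,.12); l=(a+b)[:2]/2; print(a,b,l,np.linalg.norm(a-b))
e=(b-a)[:2]; e/=np.linalg.norm(e); n=np.array([e[1],-e[0]]); print("yaw",np.arctan2(e[1],e[0]))
v=np.array([.5837,.0141])-l; print("along",v@n,"across",v@e,"dist",np.linalg.norm(v))
s=arm.get_state(); print(s["eef_pos"],s["ee_rot"],s["width"])
y=s["ee_rot"][2]; d=np.array([.4554,.1205])-s["eef_pos"][:2]; print("tool dx,dy",d@[np.cos(y),np.sin(y)],d@[np.sin(y),-np.cos(y)])
```

```text
[0.5455065  0.06515846 0.12      ] [0.58837166 0.07701328 0.12      ] [0.56693908 0.07108587] 0.044474242752633446
yaw 0.2698165472847447
along 0.059391811141159 across 0.0009646625938161697 dist 0.05939964481835734
[ 0.60130877 -0.04753136  0.25809462] [ 3.14102582e+00  1.26363152e-04 -2.86197478e+00] 0.011293062156507688
tool dx,dy 0.09386710826402345 0.20177430668075824
```

Request:
{"method": "arm_command", "body": {
  "series": [0,0,0,0.16,0.35,0,0,0,0,0,0.31,0.67,0,0,0,0,0,0.31,0.67,0,0]
}}

```text
t: 8.85
eef_pos: [0.5514, 0.0092, 0.2571]
ee_rot: [3.141, -0.003, -2.86]
force: [0.5, -0.9, 0.2]
width: 0.0003
gripper_force: 0.0
```

Request:
{"method": "arm_command", "body": {
  "series": [0,0,0,0.16,0.35,0,0,0,0,0,0.31,0.67,0,0,0,0,0,0.31,0.67,0,0]
}}

```text
t: 9.22
eef_pos: [0.5038, 0.0647, 0.2576]
ee_rot: [3.142, -0.002, -2.86]
force: [0.4, 0.1, 0.7]
width: 0.0003
gripper_force: 0.0
```

Request:
{"method": "arm_command", "body": {
  "series": [0,0,0,0.16,0.35,0,0,0,0,0,0.32,0.68,0,0,0,0,0,0.32,0.68,0,0,0,0,0,0.32,0.68,0,0]
}}

```text
t: 9.72
eef_pos: [0.4558, 0.1201, 0.258]
ee_rot: [-3.141, -0.001, -2.862]
force: [0.1, -0.2, -0.7]
width: 0.0005
gripper_force: 0.0
```

Over the plunger head. I'll descend to just past contact (z of about 0.230) and watch the force.

Request:
{"method": "arm_command", "body": {
  "series": [0,0,0,0,0,0.2,0,0,0,0,0,0,0.3,0,0,0,0,0,0,0.4,0,0,0,0,0,0,0.4,0]
}}

```text
t: 10.22
eef_pos: [0.4555, 0.1196, 0.2183]
ee_rot: [-3.14, -0.001, -2.862]
force: [-2.2, -2.4, 6.2]
width: 0.0003
gripper_force: 2.5
```

Request:
{"method": "arm_command", "body": {
  "series": [0,0,0,0,0,0.06,0,0,0,0,0,0,0.12,0,0,0,0,0,0,0.18,0,0,0,0,0,0,0.2,0,0,0,0,0,0,0.2,0]
}}

```text
t: 10.85
eef_pos: [0.4558, 0.1199, 0.1995]
ee_rot: [-3.141, 0.0, -2.862]
force: [-2.0, -3.5, 8.0]
width: 0.0006
gripper_force: 4.2
```

Request:
{"method": "arm_command", "body": {
  "series": [0,0,0,0,0,0.02,0,0,0,0,0,0,0.03,0,0,0,0,0,0,0.03,0,0,0,0,0,0,0.03,0,0,0,0,0,0,0.03,0,0,0,0,0,0,0.03,0,0,0,0,0,0,0.03,0,0,0,0,0,0,0.03,0]
}}

```text
t: 11.85
eef_pos: [0.4559, 0.1198, 0.1981]
ee_rot: [-3.141, 0.001, -2.861]
force: [-10.6, -3.7, 22.3]
width: 0.0004
gripper_force: 11.2
```

On its stop (22 N). I'll hold it and check the balls.

Request:
{"method": "arm_command", "body": {
  "series": [0,0,0,0,0,0,0,0,0,0,0,0,0,0,0,0,0,0,0,0,0,0,0,0,0,0,0,0,0,0,0,0,0,0,0,0,0,0,0,0,0,0,0,0,0,0,0,0,0,0,0,0,0,0,0,0]
}}

```text
t: 12.85
eef_pos: [0.4559, 0.1198, 0.1981]
ee_rot: [-3.141, 0.001, -2.861]
force: [-9.9, -3.7, 23.0]
width: 0.0006
gripper_force: 11.2
```

Run:
```python
from h import *
im=arm.grab_frame("side"); cv2.imwrite("pics/s3.png",im); t=arm.grab_frame("top"); cv2.imwrite("pics/t3.png",t)
cv2.imwrite("pics/st3.png",np.hstack([cv2.resize(im[200:330,200:330],(400,400),interpolation=cv2.INTER_CUBIC),cv2.resize(t[170:270,170:270],(400,400),interpolation=cv2.INTER_CUBIC)]))
```

```text
(no output)
```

View pics/st3.png

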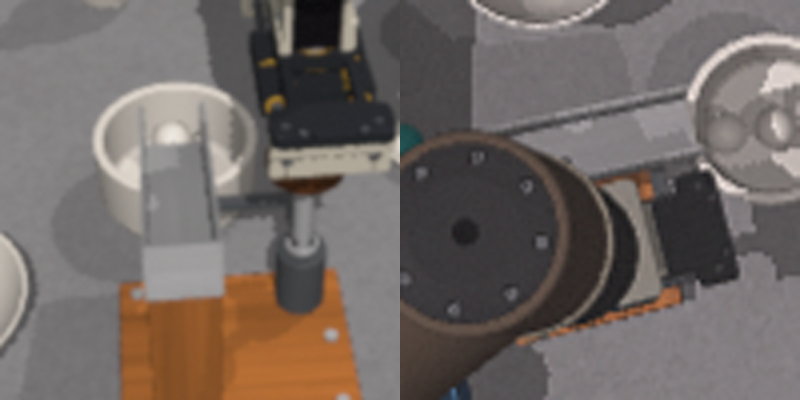

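The chute is empty, and at least two balls show in the mortar at top px (351,202) and (365,201); the crop cuts off the rest. I'll release, back off and check.

Request:
{"method": "arm_command", "body": {
  "series": [0,0,0,0,0,-0.2,0,0,0,0,0,0,-0.4,0,0,0,0,0,0,-0.7,0,0,0,0,0,0,-0.9,0,0,0,0,0,0,-0.9,0]
}}

```text
t: 13.58
eef_pos: [0.4564, 0.1209, 0.2873]
ee_rot: [3.14, 0.004, -2.862]
force: [-0.6, 0.7, -0.9]
width: 0.0005
gripper_force: 0.0
```

Request:
{"method": "arm_command", "body": {
  "series": [0,0,0,0,-0.5,0,0,0,0,0,0,-1,0,0,0,0,0,0,-1,0,0]
}}

```text
t: 13.95
eef_pos: [0.4832, 0.0219, 0.2846]
ee_rot: [-3.141, -0.001, -2.866]
force: [-0.5, 1.2, -0.5]
width: 0.0005
gripper_force: 0.0
```

Request:
{"method": "arm_command", "body": {
  "series": [0,0,0,0,-0.5,0,0,0,0,0,0,-1,0,0,0,0,0,0,-1,0,0]
}}

```text
t: 14.32
eef_pos: [0.5109, -0.0736, 0.2845]
ee_rot: [3.141, -0.002, -2.865]
force: [-1.0, 0.6, -0.5]
width: -0.0
gripper_force: 0.0
```

Run:
```python
from h import *
im=arm.grab_frame("side"); t=arm.grab_frame("top"); cv2.imwrite("pics/t4.png",t); cv2.imwrite("pics/s4.png",im)
cv2.imwrite("pics/st4.png",np.hstack([cv2.resize(im[200:330,200:330],(400,400),interpolation=cv2.INTER_CUBIC),cv2.resize(t[170:270,185:285],(400,400),interpolation=cv2.INTER_CUBIC)]))
m=arm.camera_model("top"); print(proj(m,[.5837,.0141,.072]),arm.get_state()["force"])
```

```text
[261.02966551 198.66525004] [0.28599752 0.75839515 0.40153055]
```

View pics/st4.png

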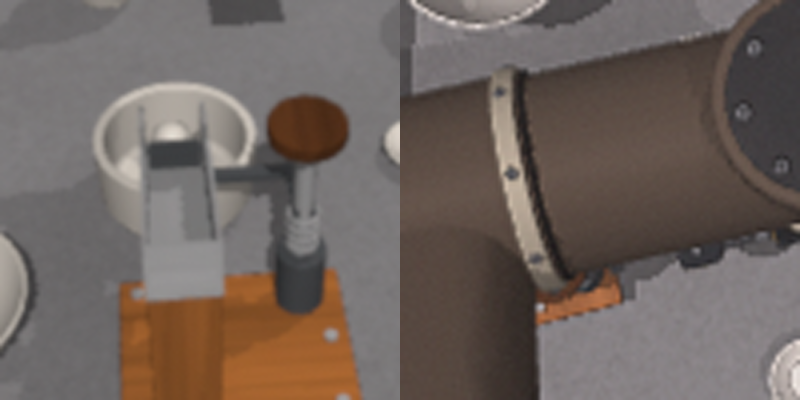

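Plunger is up, gate shut and chute empty. I've used my picture views, so I'll count the balls numerically with the wrist camera over the mortar.

Request:
{"method": "arm_command", "body": {
  "series": [0,0,0,-0.5,0,0,0,0,0,0,-0.94,0,0,0,0,0,0,-0.94,0,0,0,0,0,0,-0.94,0,0,0]
}}

```text
t: 14.92
eef_pos: [0.6006, -0.0445, 0.285]
ee_rot: [3.141, -0.001, -2.86]
force: [-0.5, 0.3, 0.0]
width: 0.0007
gripper_force: 0.0
```

Run:
```python
from h import *
np.set_printoptions(precision=3,suppress=True)
C=np.array([.5837,.0141])
m=arm.camera_model("wrist"); im=arm.grab_frame("wrist"); cv2.imwrite("pics/w5.png",im)
for n,mm,g in(("wrist",m,im),("top",arm.camera_model("top"),cv2.imread("pics/t3.png"))):
    c=proj(mm,[*C,.03]); r=np.linalg.norm(proj(mm,[C[0]+.018,C[1],.03])-c); k=1 if n=="wrist" else 4
    x0,y0=(c-5*r).astype(int).clip(0); w=int(10*r)
    s=cv2.resize(cv2.cvtColor(g,cv2.COLOR_BGR2GRAY)[y0:y0+w,x0:x0+w],None,fx=k,fy=k,interpolation=cv2.INTER_CUBIC)
    h=cv2.HoughCircles(cv2.GaussianBlur(s,(5,5),1),cv2.HOUGH_GRADIENT_ALT,1,r*k*1.2,param1=100,param2=.55,minRadius=int(r*k*.8),maxRadius=int(r*k*1.25))
    print(n,"centre",c,"ball r",r)
    if h is not None:
        for u,v,q in h[0]: p=onz(mm,u/k+x0,v/k+y0,.028)[:2]; print(u/k+x0,v/k+y0,q/k,p,np.linalg.norm(p-C))
    if n=="wrist":
        rim=[proj(mm,[C[0]+.071*np.cos(a),C[1]+.071*np.sin(a),.072]) for a in(0,1.57,3.14,4.71)]; print(np.array(rim))
```

```text
wrist centre [329.871 178.213] ball r 14.716091618178453
361.0 176.0 14.021961 [0.571 0.05 ] 0.03791742749508531
326.0 170.0 14.680244 [0.576 0.007] 0.010760184393612867
296.0 177.0 13.622362 [ 0.594 -0.025] 0.04077952216950558
[[315.386 244.252]
 [396.617 203.487]
 [358.171 120.863]
 [272.552 167.702]]
top centre [261.7   200.276] ball r 5.247880297199902
252.0 203.5 5.1696386 [0.572 0.047] 0.03479228005363893
273.5 197.25 4.761881 [ 0.595 -0.026] 0.041454972819017014
```

```bash
python3 -c "
from station import arm
print(arm.job_done())"
```

```text
the job is handed in; nothing more can be done
None
```

The job is handed in (no verdict was shown): the mortar stands about 59 mm beyond the chute's lip, the wrist camera finds all three balls inside it, the plunger is back up, and the arm is clear at about 15 s of the 58 s allowed.

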